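# Store the scraper in its block and lock it with the spring clamp

### The job

Take the scraper out of the grey drying rack and slide its blade edgewise into the slot of the wooden storage block until it stands on the bottom of the slot, and let go of it. Then take the blue spring clamp off its post and clip it well down over both the scraper's blade and the steel tab behind it, so that it pinches the two together, and leave it there. Do not disturb the matchbox, charcoal block, pliers or brush lying round about.

Things in the scene. Friction and masses are not known exactly. Their poses are not given: they have to be found in the camera images.
- scraper: flat scraper, loose, 112 mm tall. Steel blade 4 (x) x 120 (y) x 60 (z) mm in its y-z plane; above the blade's middle a dark wooden grip 20 (x) x 36 (y) mm from z = 64 to 112 mm. Origin: middle of the blade's lower edge; z up through the grip. Shoulders beside the grip: z = 60 mm. Starts upright in the rack's slot. Either way round is right.
- rack: grey drying rack, fixed, 56 (x) x 146 (y) x 34 (z) mm, origin at the centre of its underside; slot along its y axis in the middle, 7.5 mm wide, 127 mm long, floor at z = 8 mm, open at the top.
- block: light wooden storage block, fixed, 60 (x) x 166 (y) x 45 (z) mm, origin at the centre of its underside, x away from the robot. Slot along its y axis through the middle, 7.5 mm wide (x), 129 mm long, 35 mm deep (floor at z = 10 mm), mouth chamfered. When seated, the scraper's origin is at z = 10 mm, its shoulders at z = 70 mm.
- slot_mouth (a point): centre of the slot's mouth, on top of the block (45 mm above its origin).
- tab_top (a point): centre of the upper edge of the upright steel tab on the block: 5 mm thick (x), 30 mm wide (y), 22 mm proud of the block's top. It stands right behind (+x of) the slot near its +y end; its front face is 4.5 mm behind the slot's middle plane, its centre 43 mm from the block's centre along y (7 mm behind the slot's middle).
- post: parking post, fixed: wooden base 60 x 70 x 12 mm with an upright board 10 (x) x 36 (y) mm whose top is at z = 40 mm; origin at the centre of the underside.
- clip: blue sprung clamp, loose, 75 g, upright on the post's board. Two halves hinged on a pin along the clamp's y axis, jaws below it, levers above, all 20 mm wide (y). Origin: midway between the jaws' lower ends; z up; pin at z = 40 mm, lever ends at z = 86 mm. Jaws have rubber tips 8 mm tall; 36 mm deep space between them.
- clip_grip (a point): point midway between the clamp's levers, 66 mm above its origin: squeeze the levers here along the clamp's x axis. As parked (jaws 10 mm apart) the levers slope outward, 50 mm over their ends; squeezed to the stop (about 10 N) their outer faces are parallel and 30 mm apart and the jaws open to 26 mm.
- matchbox: small red matchbox 36 x 55 x 15 mm, bystander, origin under its centre.
- charcoal: black charcoal block 52 x 77 x 26 mm, bystander, origin under its centre.
- pliers: flat-nose pliers with red grips, 48 x 135 x 12 mm, long along y, bystander, origin under the centre.
- brush: thin brush with a red handle, 10 x 152 x 10 mm, long along y, bystander, origin under the centre.
Not all that is in view belongs to the job. Several things have the shape of the scraper; the one meant has the colours described above.

How it is judged:
By the outcome, as a careful person would: the job done as asked, in the order asked, and still so for the second after the job is handed in, with the robot touching nothing.
It also fails if it takes over 58 s, if anything falls off the work surface, if the arm or the gripper's body presses on something with over 40 N, if the wrist force passes 120 N, or if a joint passes its speed limit or range.

### The arm

A 7-joint arm with a two-finger parallel gripper is mounted at the origin on a cart in front of the work surface, level with it; the furniture and walls round the work are solid. World frame = base frame: x ahead of the robot, y to its left, z up, the work surface at z = 0. Lengths are in mm, angles in rad, forces in N, time in s.
With the tool pointing down it reaches from about 425 to 1025 mm from the base axis. Payload 3.6 kg.
Tool frame: the origin (TCP) lies at the very end of the fingers, on their centre line; the grasp point (between the pads) lies 19 mm behind it; z points along the fingers, y is the direction in which the jaws open and shut (so a half turn about z gives the same grasp; the last joint's range is limited). The gripper opens to 85 mm and grips with 20 to 120 N. Pads are 22 mm wide; open, the fingers measure 114 mm over their backs; the gripper's body (76 mm by 85 mm) begins 54 mm behind the grasp point. The pads swing forward as they close: fully open they stand 13 mm farther back than shut.
Start: joints at [1.224, 0.591, 0.048, 1.609, -0.033, 0.943, -0.034], TCP at [181.335, -701.959, 231.302] pointing down, gripper open.
Joint ranges: [-2.69, 2.69], [-0.47, 2.24], [-1.27, 1.36], [0.19, 2.51], [-1.53, 4.68], [0.08, 2.07], [-3.09, 3.09]. Speed limits (rad/s): [2.57, 2.57, 3.14, 3.14, 3.14, 3.14, 3.14].

### API

Orientations are given as a unit quaternion [w, x, y, z].
In Python, from rig import sense, snapshot, camera_info, hand_in gives the robot as it stands.
- The arm moves only by the tool servo_tool, never from a script. Its argument "commands" is a list of rows, each a list of 7 numbers: the shift along the tool's x, y, z in m, then the turn, a rotation vector about the tool's x, y, z in rad, then the finger opening in m, from 0 to 0.0854. In form: [[x, y, z, ax, ay, az, gripper], ...]. A call has 1 to 10 rows; each row shifts and turns the commanded pose from where the row before left it, along the tool's axes as they then stand; what a row does not reach is not made up. A row lasts 1/8 s, in which the tool goes at most 62.5 mm and 10.7 degrees, less where a joint would pass 70% of its speed; a pose out of reach is approached as far as the arm can. A call with a gripper value outside its range is refused whole. The fingers move at their own pace and stop on an object; the grip force is fixed at half the most. Time passes only in rows, so rows that do not move let the fingers close. It gives the time, the measured TCP pose, the force and the opening at its end, in the units of the state.
- sense(): the state, without advancing time (a new reading comes with each control period).
- snapshot(name): name is "side" or "top" or "wrist"; returns the picture (400x640x3 uint8, red, green, blue); there is no depth.
- camera_info(name): a dict with "fx", "fy", "cx", "cy" (pixels), "pose" (4x4, takes a point from camera to world coordinates). Camera axes: x right, y down, z forward; pixel columns grow to the right and rows downward; lengths in mm; the calibration is good to about 2 mm. A picture is of the moment at which its call begins: read the wrist's pose just before it. camera_info takes no time and is no camera call; for the wrist camera it gives the pose at the moment of the call.
- hand_in(): hands the job in, once; it reports no verdict.
The state is a dict: "time": time; "joints": joint angles; "joint_velocities": joint speeds; "tau": joint torques, N m; "tool_pos": TCP position; "tcp_rot": TCP orientation; "ft_force": force on the tool from outside, world axes, zero at the start; "ft_torque": the same for the moment, N m; "width": finger opening in mm.
Only numpy, scipy, OpenCV 4.12 (cv2) and the standard library are available. Lean on these libraries where they do the work, as an engineer would, in place of code of your own. Each camera call takes 0.05 s, during which the arm holds its last target. There are 200 camera calls.

## Working session

There is one attempt and no reset: what is moved stays moved. The work goes in short steps, Python scripts to look and compute and a tool call to move; the robot and the scene stay as the last step left them, time stands still between calls to the robot, and variables do not carry over. Pictures are saved under pics/ and viewed, about 8 in all and at most 12, crops included, and the job is handed in when it is done.

Besides the shell and the picture viewer there is one more tool, called after ">>>" by a JSON object that holds its "name" and its "arguments". servo_tool: Moves the arm, as the interface text tells. Its arguments: {"type":"object","properties":{"commands":{"type":"array","items":{"type":"array","items":{"type":"number"}}}},"required":["commands"]}

```bash
mkdir -p pics
python3 - <<'E'
from rig import *
import cv2,numpy as np
for n in("top","side"):
    im=snapshot(n);cv2.imwrite(f"pics/{n}0.png",im[:,:,::-1])
    c=camera_info(n);print(n,c["fx"],c["fy"],c["cx"],c["cy"],np.round(c["pose"],3).tolist())
a=cv2.imread("pics/top0.png");b=cv2.imread("pics/side0.png")
c=camera_info("wrist");print(c["fx"],np.round(c["pose"],3).tolist())
print(sense())
E
```

```text
top 422.80940573602015 422.80940573602015 321.8504818840197 203.42518226859167 [[0.0, -0.986, 0.165, 369.139], [-1.0, 0.001, 0.011, -7.056], [-0.012, -0.165, -0.986, 935.122], [0.0, 0.0, 0.0, 1.0]]
side 487.2787994412878 487.2787994412878 312.97418094802225 192.22867463038583 [[-0.992, -0.084, 0.1, 412.086], [-0.128, 0.482, -0.867, 879.109], [0.025, -0.872, -0.488, 572.537], [0.0, 0.0, 0.0, 1.0]]
354.51510225401273 [[0.25, -0.928, -0.275, 252.15], [-0.968, -0.24, -0.07, -684.877], [-0.001, 0.284, -0.959, 372.943], [0.0, 0.0, 0.0, 1.0]]
{'time': 0.1, 'joints': array([ 1.22448297,  0.59205363,  0.04830312,  1.60973257, -0.0333091 ,
        0.94268763, -0.0336905 ]), 'joint_velocities': array([-1.48308771e-03, -4.10802191e-03, -1.64475165e-05, -2.70904893e-03,
       -3.03978301e-04, -1.48012840e-04,  5.90645724e-04]), 'tau': array([ 4.10708584e-03, -5.50000548e+01,  1.55302674e+00, -1.98824000e+01,
        9.69997316e-03,  3.90556306e-03, -1.21995811e-05]), 'tool_pos': array([ 181.16302899, -701.21032602,  230.2218422 ]), 'tcp_rot': array([-1.02148631e-03,  9.92015454e-01,  1.26112101e-01, -1.85155472e-04]), 'ft_force': array([ 0.12123131,  0.41905493, -0.2818086 ]), 'ft_torque': array([-0.02338358,  0.01729137,  0.01942962]), 'width': 84.99208169856045}
```

View pics/top0.png

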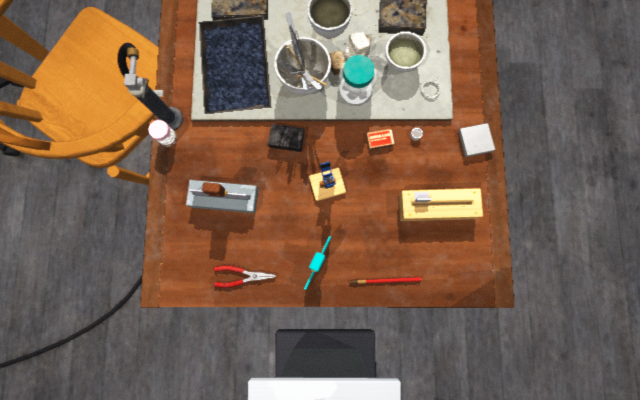

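View pics/side0.png

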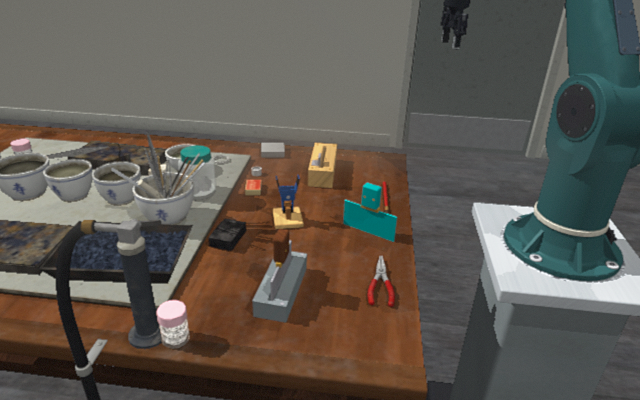

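Top view: rack with the brown-gripped scraper at about (222,196), post and clip at (327,182), block at (441,204) with the tab near its left (+y) end at (423,198). A teal decoy stands at (317,262). The side view agrees. Next I'll get coarse positions from masks.

```bash
cat > h.py <<'E'
import numpy as np,cv2
from rig import *
from scipy.spatial.transform import Rotation as R
def ray(c,px):
    px=np.atleast_2d(np.float64(px));P=np.array(c["pose"])
    d=np.c_[(px[:,0]-c["cx"])/c["fx"],(px[:,1]-c["cy"])/c["fy"],np.ones(len(px))]@P[:3,:3].T
    return P[:3,3],d
def onz(c,px,z):
    o,d=ray(c,px);return o+d*((z-o[2])/d[:,2])[:,None]
def proj(c,p):
    P=np.array(c["pose"]);q=(np.atleast_2d(p)-P[:3,3])@P[:3,:3]
    return np.c_[q[:,0]/q[:,2]*c["fx"]+c["cx"],q[:,1]/q[:,2]*c["fy"]+c["cy"]]
def tcp():
    s=sense();q=s["tcp_rot"];return s["tool_pos"],R.from_quat([q[1],q[2],q[3],q[0]])
def hand(target,yaw_y):
    """tool-frame shift (m) and turn for TCP target, fingers down, tool y along world angle yaw_y (deg, mod 180)"""
    p,r=tcp();a=np.radians(yaw_y);y=np.array([np.cos(a),np.sin(a),0]);
    if y@r.as_matrix()[:,1]<0:y=-y
    z=np.array([0,0,-1.]);M=np.c_[np.cross(y,z),y,z]
    return r.inv().apply(np.array(target)-p)/1000,(r.inv()*R.from_matrix(M)).as_rotvec()
E
python3 - <<'E'
from h import *
im=cv2.imread("pics/top0.png");c=camera_info("top");H=cv2.cvtColor(im,cv2.COLOR_BGR2HSV)
def box(n,m,roi,z):
    k=np.zeros(m.shape,np.uint8);x0,y0,x1,y1=roi;k[y0:y1,x0:x1]=m[y0:y1,x0:x1]*255
    k=cv2.morphologyEx(k,cv2.MORPH_CLOSE,np.ones((5,5)))
    C=max(cv2.findContours(k,0,2)[0],key=cv2.contourArea)
    W=onz(c,C[:,0],z);r=cv2.minAreaRect(np.float32(W[:,:2]));print(n,np.round(r[0],1),np.round(r[1],1),round(r[2],1),"px",cv2.boundingRect(C))
h,s,v=H[...,0],H[...,1],H[...,2]
box("rack",(s<70)&(v>90),(180,170,265,220),34)
box("block",(h>18)&(h<32)&(s>60)&(v>120),(390,180,490,225),45)
box("post",(h>16)&(h<32)&(s>60)&(v>120),(300,160,355,210),12)
box("clip",(h>100)&(h<130)&(s>100),(300,150,355,200),86)
print(im[185:205:3,440],)
z=np.hstack([cv2.resize(im[155:225,a:a+100],None,fx=2.6*1,fy=2.6,interpolation=2) for a in(175,280,390)])
cv2.imwrite("pics/z0.png",z);print(z.shape)
E
```

```text
rack [537.7 222.9] [149.2  61.3] 84.6 px (186, 180, 71, 33)
block [ 518.7 -252.2] [ 60.6 167.1] 1.6 px (402, 189, 81, 29)
post [568.2  -7.9] [60.  70.9] 15.2 px (309, 168, 37, 33)
clip [572.2  -7.3] [50.7 18.9] 15.4 px (321, 162, 14, 25)
[[ 35  66 114]
 [ 43  75 118]
 [186 251 255]
 [189 252 255]
 [184 251 255]
 [132 219 247]
 [ 51  87 115]]
(182, 780, 3)
```

View pics/z0.png

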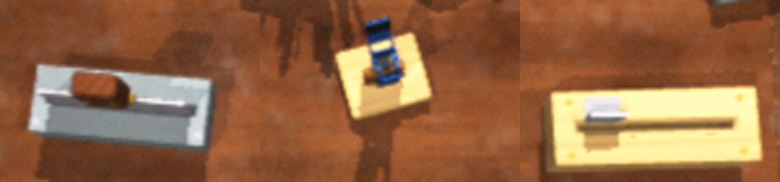

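Sizes match: rack 149×61, block 61×167, post 60×71, clip levers 51. That gives rack (538,223) with its x axis at about -5°, block (519,-252) at 1.6°, post (568,-8) and clip at 15.3°. I'll move over the block first and refine it with the wrist camera on the way.

```bash
cat >> h.py <<'E'
def rows(target,yaw,g,n):
    p,r=tcp();d,w=hand(target,yaw);D=r.apply(d)/n
    for i in range(n):
        ri=r*R.from_rotvec(w*i/n);print("["+",".join(f"{v:.4f}" for v in [*ri.inv().apply(D),*(w/n),g])+"],")
E
python3 -c "
from h import *
rows([519,-252,235],1.6,.085,10)"
```

```text
[0.0439,-0.0350,-0.0004,-0.0002,-0.0001,-0.1346,0.0850],
[0.0483,-0.0288,-0.0004,-0.0002,-0.0001,-0.1346,0.0850],
[0.0517,-0.0221,-0.0004,-0.0002,-0.0001,-0.1346,0.0850],
[0.0542,-0.0150,-0.0004,-0.0002,-0.0001,-0.1346,0.0850],
[0.0557,-0.0076,-0.0005,-0.0002,-0.0001,-0.1346,0.0850],
[0.0562,-0.0000,-0.0005,-0.0002,-0.0001,-0.1346,0.0850],
[0.0557,0.0075,-0.0005,-0.0002,-0.0001,-0.1346,0.0850],
[0.0542,0.0149,-0.0005,-0.0002,-0.0001,-0.1346,0.0850],
[0.0517,0.0221,-0.0005,-0.0002,-0.0001,-0.1346,0.0850],
[0.0483,0.0288,-0.0005,-0.0002,-0.0001,-0.1346,0.0850],
```

>>> {"name": "servo_tool", "arguments": {"commands": [[0.044,-0.035,0,0,0,-0.135,0.085],[0.048,-0.029,0,0,0,-0.135,0.085],[0.052,-0.022,0,0,0,-0.135,0.085],[0.054,-0.015,0,0,0,-0.135,0.085],[0.056,-0.008,0,0,0,-0.135,0.085],[0.056,0,0,0,0,-0.135,0.085],[0.056,0.008,0,0,0,-0.135,0.085],[0.054,0.015,0,0,0,-0.135,0.085],[0.052,0.022,0,0,0,-0.135,0.085],[0.048,0.029,-0.005,0,0,-0.135,0.085]]}}

```text
time: 1.35
tool_pos: [519.0, -250.2, 235.8]
tcp_rot: [-0.001, 0.694, 0.72, -0.0]
ft_force: [0.4, 0.2, 0.1]
width: 85.4
```

>>> {"name": "servo_tool", "arguments": {"commands": [[0,0,0,0,0,0,0.085],[0,0,0,0,0,0,0.085]]}}

```text
time: 1.6
tool_pos: [518.1, -252.2, 235.8]
tcp_rot: [-0.0, 0.696, 0.718, -0.001]
ft_force: [0.4, -0.8, -0.1]
width: 84.8
```

Run:
```python
from h import *
c=camera_info("wrist");im=snapshot("wrist")[:,:,::-1];cv2.imwrite("pics/w1.png",im)
import pickle;pickle.dump(c,open("c1.pkl","wb"))
H=cv2.cvtColor(np.ascontiguousarray(im),cv2.COLOR_BGR2HSV);h,s,v=[H[...,i] for i in range(3)]
k=((h>18)&(h<32)&(s>60)&(v>120)).astype(np.uint8)*255
k=cv2.morphologyEx(k,cv2.MORPH_CLOSE,np.ones((9,9)))
C=max(cv2.findContours(k,0,2)[0],key=cv2.contourArea)
W=onz(c,C[:,0],45);r=cv2.minAreaRect(np.float32(W[:,:2]));print(r,cv2.boundingRect(C))
print(sense()["tool_pos"],sense()["joints"])
```

```text
((519.885498046875, -253.03097534179688), (59.44533920288086, 164.86676025390625), 1.5066213607788086) (287, 82, 67, 170)
[ 517.54029672 -253.08972349  235.77653797] [ 0.65274853  0.42099182 -0.37062992  1.93305824  0.20426505  0.82515545
  0.20192627]
```

View pics/w1.png

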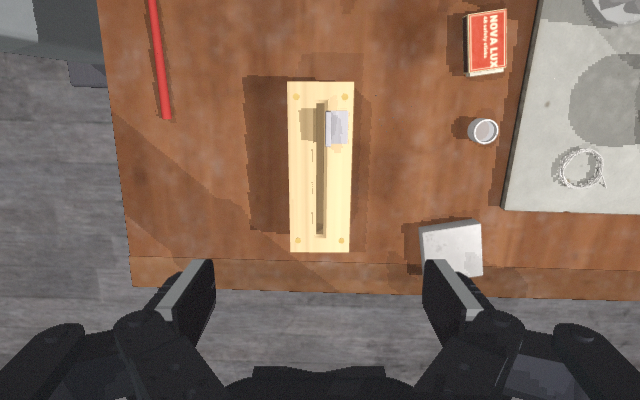

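The block is seen from near at rows 82–252, columns 287–354, with the slot at columns 316–327 and the tab at (337,127). Its centre (520,-253) and yaw 1.5° agree with the top view. On to the rack.

Run:
```python
from h import *
import pickle
c=pickle.load(open("c1.pkl","rb"));im=cv2.imread("pics/w1.png")
W=onz(c,[(321.5,102),(321,236)],45);print(W, W.mean(0))
g=im[140:230].mean(2).mean(0);print(g[285:356].astype(int))
rows([538,223,235],-5.4,.085,10)
```

```text
[[ 519.50515776 -187.94846773   45.        ]
 [ 523.37027027 -318.68220978   45.        ]] [ 521.43771402 -253.31533875   45.        ]
[ 84  84  84 114 186 214 219 220 220 221 221 220 223 225 225 224 221 220
 219 217 213 212 215 219 223 224 222 207 219 219 219 141 118 120 120 119
 119 122 132 168 167 183 220 226 228 229 228 228 229 229 229 230 231 231
 232 231 231 230 230 230 231 231 231 230 227 195 147 104  93  92  91]
[0.0475,0.0035,0.0001,-0.0002,0.0001,0.0124,0.0850],
[0.0476,0.0029,0.0001,-0.0002,0.0001,0.0124,0.0850],
[0.0476,0.0023,0.0001,-0.0002,0.0001,0.0124,0.0850],
[0.0476,0.0017,0.0001,-0.0002,0.0001,0.0124,0.0850],
[0.0476,0.0011,0.0001,-0.0002,0.0001,0.0124,0.0850],
[0.0477,0.0005,0.0001,-0.0002,0.0001,0.0124,0.0850],
[0.0477,-0.0001,0.0001,-0.0002,0.0001,0.0124,0.0850],
[0.0476,-0.0007,0.0001,-0.0002,0.0001,0.0124,0.0850],
[0.0476,-0.0013,0.0001,-0.0002,0.0001,0.0124,0.0850],
[0.0476,-0.0019,0.0001,-0.0002,0.0001,0.0124,0.0850],
```

>>> {"name": "servo_tool", "arguments": {"commands": [[0.0475,0.0035,0,0,0,0.0124,0.085],[0.0475,0.003,0,0,0,0.0124,0.085],[0.0475,0.0023,0,0,0,0.0124,0.085],[0.0475,0.0017,0,0,0,0.0124,0.085],[0.0475,0.0011,0,0,0,0.0124,0.085],[0.0475,0.0005,0,0,0,0.0124,0.085],[0.0475,0,0,0,0,0.0124,0.085],[0.0475,-0.0007,0,0,0,0.0124,0.085],[0.0475,-0.0013,0,0,0,0.0124,0.085],[0.0475,-0.002,0,0,0,0.0124,0.085]]}}

```text
time: 2.9
tool_pos: [538.8, 221.9, 235.9]
tcp_rot: [0.001, 0.74, 0.672, -0.001]
ft_force: [1.0, -0.3, 0.8]
width: 85.4
```

>>> {"name": "servo_tool", "arguments": {"commands": [[0,0,0,0,0,0,0.085],[0,0,0,0,0,0,0.085]]}}

```text
time: 3.15
tool_pos: [538.4, 220.7, 235.8]
tcp_rot: [0.0, 0.74, 0.673, -0.001]
ft_force: [0.5, -0.6, -1.3]
width: 84.8
```

Run:
```python
from h import *
c=camera_info("wrist");im=np.ascontiguousarray(snapshot("wrist")[:,:,::-1]);cv2.imwrite("pics/w2.png",im)
import pickle;pickle.dump(c,open("c2.pkl","wb"))
H=cv2.cvtColor(im,cv2.COLOR_BGR2HSV);h,s,v=[H[...,i] for i in range(3)]
k=((s<70)&(v>70)).astype(np.uint8)*255;k[260:]=0
k=cv2.morphologyEx(k,cv2.MORPH_CLOSE,np.ones((9,9)))
n=proj(c,[538,223,34])[0];print(n)
for C in cv2.findContours(k,0,2)[0]:
    if cv2.contourArea(C)>2000:
        W=onz(c,C[:,0],34);r=cv2.minAreaRect(np.float32(W[:,:2]));print(r,cv2.boundingRect(C))
print(sense()["tool_pos"],sense()["joints"])
x,y=n.astype(int);cv2.imwrite("pics/w2c.png",cv2.resize(im[40:270,x-100:x+120],None,fx=2.5,fy=2.5));print(x-100,40)
```

```text
[316.83026222 166.57121137]
((540.0674438476562, 221.48126220703125), (147.06956481933594, 56.78826904296875), 84.70116424560547) (289, 90, 61, 148)
((770.4148559570312, 204.84207153320312), (208.2784881591797, 220.7562255859375), 84.55036163330078) (432, 48, 208, 212)
((693.67724609375, 340.30816650390625), (30.277198791503906, 87.55972290039062), 84.5344009399414) (431, 0, 101, 39)
((275.24224853515625, 271.5000305175781), (254.13525390625, 131.26889038085938), 81.55876159667969) (0, 0, 124, 260)
[538.48335215 220.09532022 235.75895612] [-0.15432166  0.43460308 -0.42115772  1.91923468  0.23586632  0.83756698
 -0.79588247]
216 40
```

View pics/w2c.png

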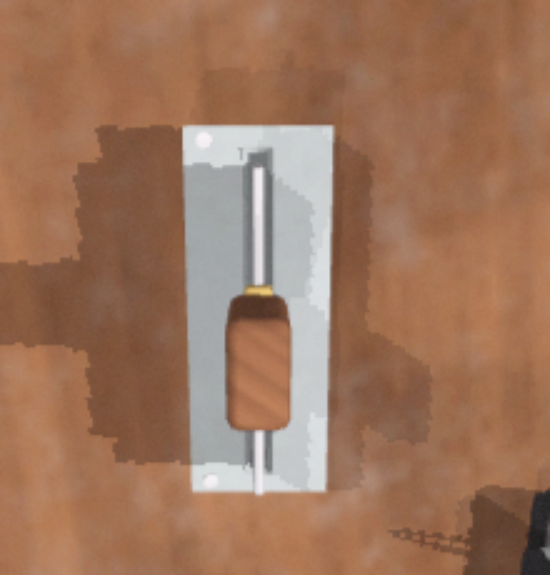

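The rack's slot lies at crop column 258. The grip top spans (227–291, 318–430), centre (259,374), and the blade ends are at rows 167 and 494.

Run:
```python
from h import *
import pickle
c=pickle.load(open("c2.pkl","rb"))
f=lambda x,y:(216+x/2.5,40+y/2.5)
g=onz(c,[f(259,374),f(227,374),f(291,374),f(259,318),f(259,430)],120);print(g.round(1))
b=onz(c,[f(259,167),f(259.5,494)],68);print(b.round(1),b.mean(0).round(1),np.degrees(np.arctan2(*(b[0]-b[1])[[1,0]])))
s=sense();print(s["tool_pos"])
d,w=hand([540,221,150],-5.3);print(d.round(4),w.round(4))
```

```text
[[540.5 222.3 120. ]
 [530.9 223.3 120. ]
 [550.1 221.4 120. ]
 [542.1 239.4 120. ]
 [538.8 204.6 120. ]]
[[546.1 280.7  68. ]
 [535.  161.7  68. ]] [540.6 221.2  68. ] 84.67728782361013
[538.48335215 220.09532022 235.75895612]
[0.0012 0.0015 0.0858] [-0.0006  0.0024 -0.0033]
```

>>> {"name": "servo_tool", "arguments": {"commands": [[0.0013,0.002,0.03,0,0,-0.003,0.085],[0,0,0.04,0,0,0,0.085],[0,0,0.04,0,0,0,0.085],[0,0,0.03,0,0,0,0.085],[0,0,0.016,0,0,0,0.05],[0,0,0,0,0,0,0.035],[0,0,0,0,0,0,0.0],[0,0,0,0,0,0,0.0],[0,0,0,0,0,0,0.0]]}}

```text
time: 4.32
tool_pos: [540.6, 224.6, 81.8]
tcp_rot: [0.0, 0.738, 0.675, 0.001]
ft_force: [-2.1, -0.2, 7.0]
width: 19.0
```

>>> {"name": "servo_tool", "arguments": {"commands": [[0,0,0,0,0,0,0.0],[0,0,0,0,0,0,0.0]]}}

```text
time: 4.58
tool_pos: [540.7, 224.6, 81.7]
tcp_rot: [0.0, 0.738, 0.675, 0.001]
ft_force: [-1.7, -1.0, 6.1]
width: 19.0
```

>>> {"name": "servo_tool", "arguments": {"commands": [[0,0,-0.01,0,0,0,0.0],[0,0,-0.03,0,0,0,0.0],[0,0,-0.04,0,0,0,0.0],[0,0,-0.04,0,0,0,0.0],[0,0,-0.015,0,0,0,0.0],[0,0,0,0,0,0,0]]}}

```text
time: 5.32
tool_pos: [540.6, 224.2, 215.9]
tcp_rot: [0.0, 0.738, 0.675, 0.001]
ft_force: [0.1, -0.5, -3.2]
width: 19.7
```

Run:
```python
from h import *
print(sense()["tool_pos"],sense()["width"],sense()["ft_force"])
rows([520.4,-250,217],1.5,0,10)
```

```text
[540.61149235 224.2198512  215.94095124] 19.704107727523233 [ 0.09734982 -0.52323867 -3.15087378]
[-0.0474,0.0022,-0.0001,0.0002,-0.0001,-0.0115,0.0000],
[-0.0474,0.0017,-0.0001,0.0002,-0.0001,-0.0115,0.0000],
[-0.0475,0.0011,-0.0001,0.0002,-0.0001,-0.0115,0.0000],
[-0.0475,0.0006,-0.0001,0.0002,-0.0001,-0.0115,0.0000],
[-0.0475,0.0000,-0.0001,0.0002,-0.0001,-0.0115,0.0000],
[-0.0475,-0.0005,-0.0001,0.0002,-0.0001,-0.0115,0.0000],
[-0.0475,-0.0011,-0.0001,0.0002,-0.0001,-0.0115,0.0000],
[-0.0474,-0.0016,-0.0001,0.0002,-0.0001,-0.0115,0.0000],
[-0.0474,-0.0022,-0.0001,0.0002,-0.0001,-0.0115,0.0000],
[-0.0474,-0.0027,-0.0001,0.0002,-0.0001,-0.0115,0.0000],
```

>>> {"name": "servo_tool", "arguments": {"commands": [[-0.0475,0.0022,0,0,0,-0.0115,0],[-0.0475,0.0017,0,0,0,-0.0115,0],[-0.0475,0.0011,0,0,0,-0.0115,0],[-0.0475,0.0006,0,0,0,-0.0115,0],[-0.0475,0,0,0,0,-0.0115,0],[-0.0475,-0.0005,0,0,0,-0.0115,0],[-0.0475,-0.0011,0,0,0,-0.0115,0],[-0.0475,-0.0016,0,0,0,-0.0115,0],[-0.0475,-0.0022,0,0,0,-0.0115,0],[-0.0475,-0.0027,0,0,0,-0.0115,0]]}}

```text
time: 6.58
tool_pos: [518.4, -251.7, 212.9]
tcp_rot: [-0.002, 0.698, 0.716, -0.001]
ft_force: [1.2, 0.0, -2.8]
width: 19.2
```

>>> {"name": "servo_tool", "arguments": {"commands": [[0,0,0,0,0,0,0],[0,0,0.03,0,0,0,0],[0,0,0.02,0,0,0,0],[0,0,0,0,0,0,0],[0,0,0,0,0,0,0]]}}

```text
time: 7.2
tool_pos: [520.2, -249.9, 165.1]
tcp_rot: [-0.0, 0.697, 0.717, 0.0]
ft_force: [0.1, -0.4, -2.4]
width: 19.7
```

Run:
```python
from h import *
c=camera_info("wrist");im=np.ascontiguousarray(snapshot("wrist")[:,:,::-1]);cv2.imwrite("pics/w3.png",im)
import pickle;pickle.dump(c,open("c3.pkl","wb"))
p,r=tcp();print(p,r.as_matrix().round(4).tolist(),sense()["width"],sense()["ft_force"])
```

```text
[ 520.58363596 -250.15373439  165.62432356] [[-0.0268, 0.9996, 0.0007], [0.9996, 0.0268, 0.0], [-0.0, 0.0007, -1.0]] 19.738765787900704 [ 0.11440089 -0.84500272 -2.84541913]
```

View pics/w3.png

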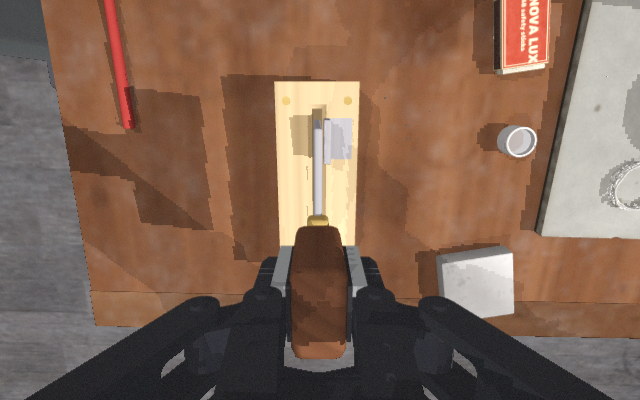

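The blade hangs over the slot with its +y end near (318,118). The slot end is at (319,107) and the tab at (338,140). I'll measure the edges numerically.

Run:
```python
from h import *
import pickle
c=pickle.load(open("c3.pkl","rb"));im=cv2.imread("pics/w3.png")
for y in (95,110,114,118,122,130,150,170,190,205):print(y,[int(v) for v in im[y,306:332].mean(1)])
print([int(v) for v in im[100:132,318].mean(1)])
k=im[:,:,2]>1.3*im[:,:,0];g=cv2.cvtColor(im,cv2.COLOR_BGR2HSV)
for y in(90,100,170,200,220):
    q=(g[y,:,0]>18)&(g[y,:,0]<32)&(g[y,:,1]>40)&(g[y,:,2]>150);x=np.flatnonzero(q[260:380])+260;print(y,x.min(),x.max(),onz(c,[(x.min(),y),(x.max()+1,y)],45)[:,:2].round(1).tolist())
```

```text
95 [223, 223, 222, 223, 224, 224, 224, 224, 224, 225, 225, 225, 226, 226, 225, 223, 222, 223, 222, 221, 221, 221, 222, 224, 224, 224]
110 [223, 223, 222, 222, 221, 222, 125, 116, 119, 120, 118, 120, 117, 121, 121, 125, 157, 164, 164, 164, 194, 220, 215, 216, 217, 219]
114 [223, 223, 223, 221, 221, 166, 105, 120, 118, 118, 118, 118, 120, 122, 120, 127, 157, 165, 165, 160, 180, 210, 214, 216, 217, 218]
118 [172, 164, 138, 136, 136, 135, 102, 114, 120, 121, 121, 119, 119, 119, 124, 124, 157, 151, 131, 122, 136, 141, 145, 185, 217, 218]
122 [171, 165, 138, 135, 131, 133, 101, 117, 123, 117, 120, 117, 117, 134, 143, 121, 158, 133, 174, 208, 211, 214, 217, 215, 217, 197]
130 [173, 166, 137, 135, 133, 134, 103, 117, 152, 185, 198, 204, 207, 209, 211, 206, 176, 134, 190, 210, 210, 210, 213, 216, 217, 197]
150 [173, 172, 140, 135, 134, 134, 104, 118, 153, 187, 205, 209, 213, 217, 216, 214, 175, 126, 195, 208, 210, 213, 217, 218, 205, 194]
170 [222, 179, 220, 221, 222, 221, 150, 121, 150, 184, 203, 209, 213, 216, 215, 212, 175, 169, 167, 164, 220, 225, 227, 226, 228, 228]
190 [225, 224, 222, 222, 222, 221, 149, 119, 147, 183, 202, 207, 211, 216, 216, 209, 174, 169, 167, 167, 221, 226, 227, 229, 229, 222]
205 [226, 225, 224, 223, 221, 221, 204, 128, 147, 180, 202, 208, 211, 216, 217, 209, 175, 170, 168, 185, 223, 226, 228, 229, 230, 224]
[225, 225, 227, 226, 210, 201, 204, 200, 166, 128, 117, 119, 117, 117, 120, 120, 116, 119, 119, 120, 118, 119, 117, 116, 115, 115, 117, 116, 127, 193, 207, 213]
90 275 358 [[488.4, -176.8], [547.9, -175.3]]
100 276 358 [[489.0, -183.6], [548.3, -182.1]]
170 278 355 [[490.2, -234.5], [549.0, -232.9]]
200 279 355 [[490.8, -258.1], [550.3, -256.5]]
220 279 354 [[490.7, -274.5], [550.5, -272.9]]
```

Run:
```python
from h import *
import pickle
c=pickle.load(open("c3.pkl","rb"))
print("blade",onz(c,[(318.2,129),(318.2,150),(318.1,190),(318,205)],151.9).round(1).tolist())
print("blade end", onz(c,[(318.2,128.5)],151.9).round(1))
print("slot",onz(c,[(319,110),(318.9,170),(319,190)],45).round(1).tolist(),"end",onz(c,[(318,104),(318,108.5)],45).round(1))
print(np.array(c["pose"]).round(3).tolist(),c["cx"])
```

```text
blade [[519.6, -193.5, 151.9], [519.8, -202.6, 151.9], [520.2, -220.8, 151.9], [520.4, -227.9, 151.9]]
blade end [[ 519.6 -193.2  151.9]]
slot [[519.9, -189.7, 45.0], [521.0, -233.7, 45.0], [521.5, -249.3, 45.0]] end [[ 519.1 -185.6   45. ]
 [ 519.2 -188.7   45. ]]
[[1.0, 0.025, 0.007, 519.378], [0.026, -0.959, -0.284, -179.237], [-0.0, 0.284, -0.959, 307.827], [0.0, 0.0, 0.0, 1.0]] 318.5769438504057
```

Blade and slot agree within 0.5 mm in x, the ends match in y, and the yaw matches. Lowering now.

>>> {"name": "servo_tool", "arguments": {"commands": [[0,0.0004,0.02,0,0,0,0],[0,0,0.02,0,0,0,0],[0,0,0.008,0,0,0,0],[0,0,0.006,0,0,0,0],[0,0,0.006,0,0,0,0]]}}

```text
time: 7.88
tool_pos: [520.9, -250.7, 105.6]
tcp_rot: [0.0, 0.698, 0.716, 0.0]
ft_force: [-0.5, 0.4, -1.5]
width: 19.3
```

>>> {"name": "servo_tool", "arguments": {"commands": [[0,0,0.006,0,0,0,0],[0,0,0.005,0,0,0,0],[0,0,0.0,0,0,0,0]]}}

```text
time: 8.25
tool_pos: [520.3, -250.5, 93.9]
tcp_rot: [-0.0, 0.698, 0.716, -0.0]
ft_force: [-0.1, 0.4, -1.0]
width: 19.4
```

>>> {"name": "servo_tool", "arguments": {"commands": [[0,0,0.005,0,0,0,0],[0,0,0.003,0,0,0,0],[0,0,0.0015,0,0,0,0],[0,0,0.0,0,0,0,0]]}}

```text
time: 8.75
tool_pos: [520.4, -250.5, 84.7]
tcp_rot: [-0.0, 0.698, 0.716, -0.0]
ft_force: [-0.4, 0.3, -2.1]
width: 19.3
```

>>> {"name": "servo_tool", "arguments": {"commands": [[0,0,0.001,0,0,0,0],[0,0,0.001,0,0,0,0],[0,0,0.0,0,0,0,0]]}}

```text
time: 9.12
tool_pos: [520.7, -250.6, 83.6]
tcp_rot: [0.0, 0.698, 0.716, -0.0]
ft_force: [-1.3, 0.6, 5.1]
width: 19.2
```

Contact at the expected height (83.6, up about 7 N). Releasing, then rising.

>>> {"name": "servo_tool", "arguments": {"commands": [[0,0,0,0,0,0,0.03],[0,0,0,0,0,0,0.05],[0,0,0,0,0,0,0.085],[0,0,-0.02,0,0,0,0.085],[0,0,-0.045,0,0,0,0.085],[0,0,-0.045,0,0,0,0.085],[0,0,-0.04,0,0,0,0.085],[0,0,0,0,0,0,0.085]]}}

```text
time: 10.12
tool_pos: [522.9, -251.3, 236.2]
tcp_rot: [0.004, 0.698, 0.716, 0.001]
ft_force: [-0.4, -0.4, -1.2]
width: 84.8
```

Run:
```python
from h import *
c=camera_info("wrist");im=np.ascontiguousarray(snapshot("wrist")[:,:,::-1]);cv2.imwrite("pics/w4.png",im)
import pickle;pickle.dump(c,open("c4.pkl","wb"))
cv2.imwrite("pics/w4c.png",cv2.resize(im[60:280,220:440],None,fx=2.5,fy=2.5))
p,r=tcp();print(p,sense()["joints"])
rows([572,-7,235],15.3,.085,6)
```

```text
[ 521.26970439 -250.94250269  234.16100797] [ 0.67800047  0.42949132 -0.41312503  1.93110183  0.23074306  0.82342998
  0.16673892]
[0.0404,0.0095,-0.0002,0.0004,0.0003,-0.0402,0.0850],
[0.0400,0.0111,-0.0002,0.0004,0.0003,-0.0402,0.0850],
[0.0395,0.0127,-0.0002,0.0004,0.0003,-0.0402,0.0850],
[0.0390,0.0143,-0.0002,0.0004,0.0003,-0.0402,0.0850],
[0.0384,0.0159,-0.0001,0.0004,0.0003,-0.0402,0.0850],
[0.0377,0.0174,-0.0001,0.0004,0.0003,-0.0402,0.0850],
```

View pics/w4c.png

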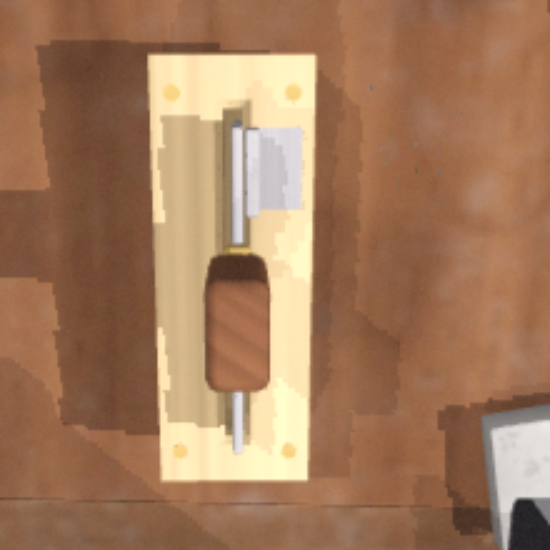

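The scraper stands upright in the slot, with the blade at crop column 237, the tab at (252,130–216) and the grip at (238,335). On to the clip.

>>> {"name": "servo_tool", "arguments": {"commands": [[0.0405,0.0095,0,0,0,-0.04,0.085],[0.04,0.011,0,0,0,-0.04,0.085],[0.0395,0.0127,0,0,0,-0.04,0.085],[0.039,0.0143,0,0,0,-0.04,0.085],[0.0384,0.016,0,0,0,-0.04,0.085],[0.0377,0.0175,0,0,0,-0.04,0.085],[0,0,0,0,0,0,0.085],[0,0,0,0,0,0,0.085]]}}

```text
time: 11.18
tool_pos: [570.3, -7.4, 231.3]
tcp_rot: [-0.001, 0.607, 0.795, -0.001]
ft_force: [-0.0, -0.4, 0.5]
width: 85.0
```

Run:
```python
from h import *
import pickle
c=pickle.load(open("c4.pkl","rb"));f=lambda x,y:(220+x/2.5,60+y/2.5)
print("blade",onz(c,[f(237,122),f(238,453)],70).round(1).tolist(),"tab",onz(c,[f(252.5,130),f(252.5,216),f(246,173),f(259,173)],67).round(1).tolist())
print("grip",onz(c,[f(239,336)],122).round(1))
c=camera_info("wrist");im=np.ascontiguousarray(snapshot("wrist")[:,:,::-1]);cv2.imwrite("pics/w5.png",im)
pickle.dump(c,open("c5.pkl","wb"))
x,y=proj(c,[570,-8,60])[0].astype(int);print(x,y)
y0=max(0,y-90);cv2.imwrite("pics/w5c.png",cv2.resize(im[y0:y0+180,x-110:x+110],None,fx=3,fy=3));print(x-110,y0)
print(tcp()[0],sense()["joints"])
```

```text
blade [[520.4, -192.7, 70.0], [523.5, -313.7, 70.0]] tab [[525.8, -195.4, 67.0], [526.6, -224.7, 67.0], [523.9, -209.9, 67.0], [528.4, -209.8, 67.0]]
grip [[ 522.5 -253.1  122. ]]
317 176
207 86
[570.40391488  -8.16527622 231.48631133] [ 0.31107699  0.43868312 -0.50582985  1.94392551  0.28308137  0.83145688
 -0.08361865]
```

View pics/w5c.png

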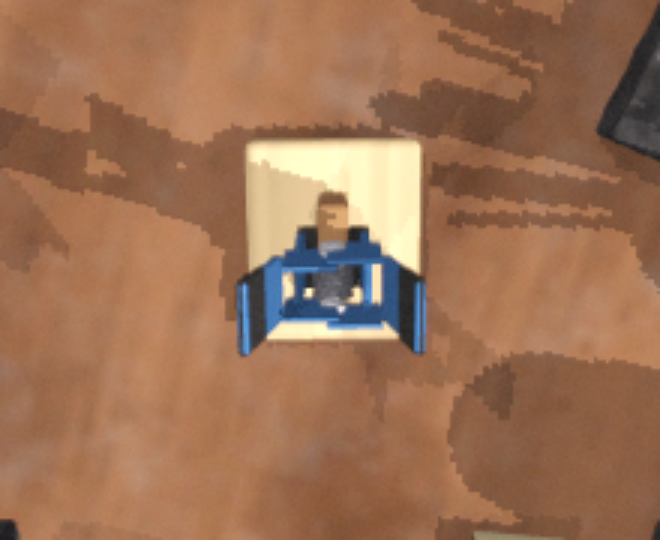

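Lever ends at crop (243,282–354) and (420,275–352); the span runs from 238 to 426.

Run:
```python
from h import *
import pickle
c=pickle.load(open("c5.pkl","rb"));f=lambda x,y:(207+x/3,86+y/3)
for z in(86,92,98,104,110):
    a=onz(c,[f(238,318),f(426,313.5),f(243,282),f(243,354),f(420,275),f(420,352)],z)
    m=a[:2].mean(0);d=a[1]-a[0];print(z,m.round(1),np.hypot(*d[:2]).round(1),np.degrees(np.arctan2(d[1],d[0])).round(1),np.linalg.norm(a[2]-a[3]).round(1),np.linalg.norm(a[4]-a[5]).round(1))
im=cv2.imread("pics/w5.png");b=onz(c,[f(247,141),f(420,141),f(247,340),f(422,340)],12);print(b.round(1).tolist(),b.mean(0))
t=np.array(onz(c,[f(332,195),f(332,215)],40));print("board",t.round(1))
```

```text
86 [571.7 -14.8  86. ] 52.7 16.7 21.0 22.3
92 [571.3 -13.3  92. ] 51.7 16.7 20.5 21.9
98 [570.9 -11.7  98. ] 50.6 16.7 20.1 21.4
104 [570.5 -10.1 104. ] 49.5 16.7 19.6 20.9
110 [570.1  -8.5 110. ] 48.4 16.7 19.2 20.5
[[533.0, 17.0, 12.0], [589.2, 32.2, 12.0], [549.8, -50.8, 12.0], [609.7, -34.5, 12.0]] [570.41185235  -9.04221737  12.        ]
board [[564.4  11.1  40. ]
 [566.1   4.9  40. ]]
```

>>> {"name": "servo_tool", "arguments": {"commands": [[-0.002,-0.0005,0.03,0,0,-0.01,0.085],[0,0,0.03,0,0,0,0.085],[0,0,0.03,0,0,0,0.085],[0,0,0,0,0,0,0.085],[0,0,0,0,0,0,0.085]]}}

```text
time: 11.85
tool_pos: [571.8, -9.5, 143.4]
tcp_rot: [0.0, 0.604, 0.797, 0.0]
ft_force: [1.3, -0.6, 0.1]
width: 85.0
```

Run:
```python
from h import *
print(tcp()[0]);d,w=hand([570.5,-10,61],16);print(d.round(4),w.round(3))
```

```text
[571.84313864  -9.52316033 143.37104254]
[-0.0001 -0.0015  0.0824] [ 0.001  0.    -0.005]
```

>>> {"name": "servo_tool", "arguments": {"commands": [[0,-0.001,0.03,0,0,0,0.085],[0,0,0.03,0,0,0,0.085],[0,0,0.022,0,0,0,0.085],[0,0,0,0,0,0,0.06],[0,0,0,0,0,0,0.05],[0,0,0,0,0,0,0.04],[0,0,0,0,0,0,0.03],[0,0,0,0,0,0,0.0],[0,0,0,0,0,0,0.0],[0,0,0,0,0,0,0.0]]}}

```text
time: 13.1
tool_pos: [570.4, -8.9, 60.8]
tcp_rot: [-0.0, 0.603, 0.798, -0.0]
ft_force: [-0.3, -0.2, -0.7]
width: 27.5
```

Run:
```python
from h import *
p,r=tcp();print(p,sense()["width"],sense()["ft_force"])
c=camera_info("wrist");im=np.ascontiguousarray(snapshot("wrist")[:,:,::-1]);cv2.imwrite("pics/w6.png",im)
cv2.imwrite("pics/w6c.png",cv2.resize(im[130:400,180:460],None,fx=2,fy=2))
```

```text
[570.43037818  -8.89829607  60.75401368] 27.467105788021225 [-0.33821605 -0.22718388 -0.69093441]
```

View pics/w6c.png

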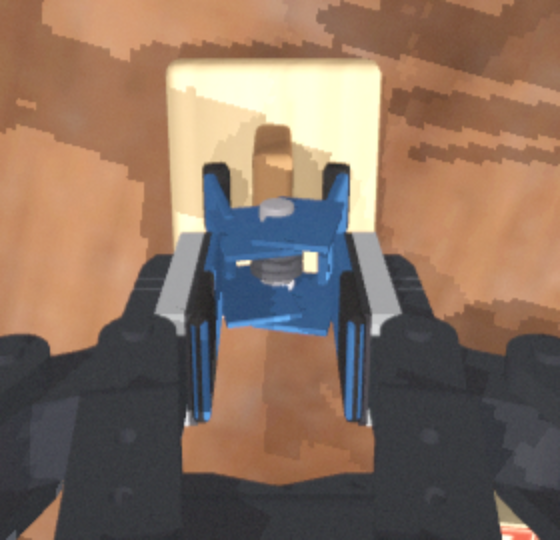

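Squeezed to the stop: width 27.5, and the jaws stand clear of the board on both sides at crop (215,180) and (337,180). Lift and carry.

>>> {"name": "servo_tool", "arguments": {"commands": [[0,0,-0.01,0,0,0,0],[0,0,-0.02,0,0,0,0],[0,0,-0.03,0,0,0,0],[0,0,-0.03,0,0,0,0],[0,0,-0.02,0,0,0,0],[0,0,0,0,0,0,0]]}}

```text
time: 13.9
tool_pos: [571.8, -8.7, 172.8]
tcp_rot: [0.002, 0.603, 0.798, 0.001]
ft_force: [0.0, -0.4, 0.5]
width: 28.1
```

Run:
```python
from h import *
p,r=tcp();print(p,sense()["width"],sense()["ft_force"])
rows([523.5,-209,171],1.5,0,6)
```

```text
[571.76497081  -8.73449195 172.80317509] 28.114055705841555 [ 0.02981368 -0.35504992  0.45645854]
[-0.0299,-0.0168,0.0003,0.0007,0.0001,0.0416,0.0000],
[-0.0306,-0.0156,0.0003,0.0007,0.0001,0.0416,0.0000],
[-0.0312,-0.0143,0.0003,0.0007,0.0001,0.0416,0.0000],
[-0.0318,-0.0130,0.0003,0.0007,0.0001,0.0416,0.0000],
[-0.0323,-0.0116,0.0003,0.0007,0.0001,0.0416,0.0000],
[-0.0328,-0.0103,0.0003,0.0007,0.0001,0.0416,0.0000],
```

>>> {"name": "servo_tool", "arguments": {"commands": [[-0.03,-0.0168,0,0,0,0.0416,0],[-0.0306,-0.0156,0,0,0,0.0416,0],[-0.0312,-0.0143,0,0,0,0.0416,0],[-0.0318,-0.013,0,0,0,0.0416,0],[-0.0323,-0.0116,0,0,0,0.0416,0],[-0.0328,-0.0103,0,0,0,0.0416,0],[0,0,0.02,0,0,0,0],[0,0,0.018,0,0,0,0],[0,0,0,0,0,0,0],[0,0,0,0,0,0,0]]}}

```text
time: 15.15
tool_pos: [522.6, -208.4, 132.7]
tcp_rot: [-0.0, 0.697, 0.717, 0.0]
ft_force: [0.4, -0.0, 0.0]
width: 28.2
```

Run:
```python
from h import *
p,r=tcp();print(p,r.as_matrix().round(3)[:2,1],sense()["width"],sense()["ft_force"])
d,w=hand([523.6,-209,p[2]],1.5);print(d.round(4),w.round(3))
c=camera_info("wrist");im=np.ascontiguousarray(snapshot("wrist")[:,:,::-1])
s=np.ascontiguousarray(snapshot("side")[:,:,::-1])
cs=camera_info("side");print(proj(cs,[[523,-210,45],[523,-210,70]]).round(1))
A=cv2.resize(im[60:340,200:440],(480,560));B=cv2.resize(s[110:210,285:345],(300,500));B=np.vstack([B,np.zeros((60,300,3),np.uint8)])
cv2.imwrite("pics/w7.png",np.hstack([A,B]))
cv2.imwrite("pics/w7full.png",im);import pickle;pickle.dump(c,open("c7.pkl","wb"))
```

```text
[ 522.57560474 -208.39676978  132.70825373] [1.    0.028] 28.24502949179098 [ 0.44362627 -0.00184849  0.00210902]
[-0.0006  0.001  -0.    ] [-0.    -0.001  0.002]
[[319.5 162.7]
 [319.8 153.5]]
```

View pics/w7.png

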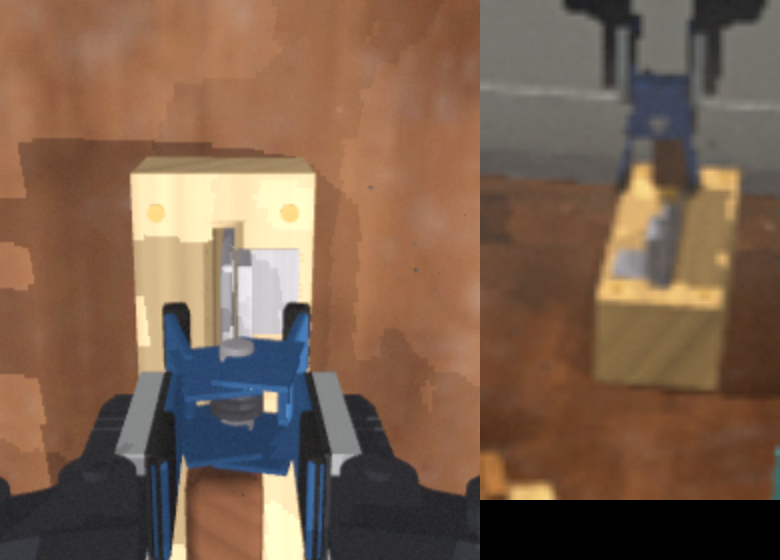

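The jaw ends are at left-panel (176,304) and (297,304), straddling the blade and tab at columns 215–252. In the right (side) panel a jaw end is at about (622,187). I'll work out the jaw height from both views.

Run:
```python
from h import *
import pickle
c=pickle.load(open("c7.pkl","rb"));f=lambda x,y:(200+x/2,60+y/2)
for z in(80,84,88,92):
  a=onz(c,[f(163,304),f(190,304),f(284,304),f(310,304)],z);print(z,a[:,:2].round(1).tolist())
cs=camera_info("side")
for px in((285+142/5,110+187/5),(285+209/5,110+187/5)):
  o,d=ray(cs,px)
  for y in(-198,-203):print(y,(o+d[0]*(y-o[1])/d[0][1]).round(1))
```

```text
80 [[501.9, -203.7], [509.8, -203.5], [537.1, -202.7], [544.6, -202.5]]
84 [[502.3, -202.4], [510.0, -202.1], [536.7, -201.4], [544.1, -201.2]]
88 [[502.7, -201.0], [510.3, -200.8], [536.4, -200.1], [543.7, -199.9]]
92 [[503.1, -199.7], [510.5, -199.5], [536.1, -198.8], [543.2, -198.6]]
-198 [ 537.9 -198.    90.5]
-203 [ 538.4 -203.    88.3]
-198 [ 505.3 -198.    93.1]
-203 [ 505.7 -203.    90.9]
```

>>> {"name": "servo_tool", "arguments": {"commands": [[0,0.0006,0.01,0,0,0,0],[0,0,0.008,0,0,0,0],[0,0,0.008,0,0,0,0],[0,0,0.006,0,0,0,0],[0,0,0,0,0,0,0]]}}

```text
time: 15.88
tool_pos: [522.4, -209.1, 100.1]
tcp_rot: [-0.001, 0.698, 0.716, -0.0]
ft_force: [-0.4, -1.2, -0.9]
width: 28.2
```

>>> {"name": "servo_tool", "arguments": {"commands": [[0,0,0.003,0,0,0,0],[0,0,0.002,0,0,0,0],[0,0,0,0,0,0,0]]}}

```text
time: 16.25
tool_pos: [522.8, -209.3, 95.7]
tcp_rot: [-0.0, 0.698, 0.716, -0.0]
ft_force: [0.5, -1.0, -0.7]
width: 27.9
```

>>> {"name": "servo_tool", "arguments": {"commands": [[0,0,0.0015,0,0,0,0],[0,0,0.001,0,0,0,0],[0,0,0,0,0,0,0]]}}

```text
time: 16.62
tool_pos: [522.8, -209.2, 93.2]
tcp_rot: [-0.0, 0.698, 0.716, -0.0]
ft_force: [-0.8, -0.4, -0.8]
width: 27.9
```

Run:
```python
from h import *
c=camera_info("wrist");im=np.ascontiguousarray(snapshot("wrist")[:,:,::-1])
s=np.ascontiguousarray(snapshot("side")[:,:,::-1]);print(tcp()[0])
A=cv2.resize(im[60:340,200:440],(480,560));B=cv2.resize(s[110:210,285:345],(300,500));B=np.vstack([B,np.zeros((60,300,3),np.uint8)])
cv2.imwrite("pics/w8.png",np.hstack([A,B]))
```

```text
[ 522.86289809 -209.26011018   93.30543077]
```

View pics/w8.png

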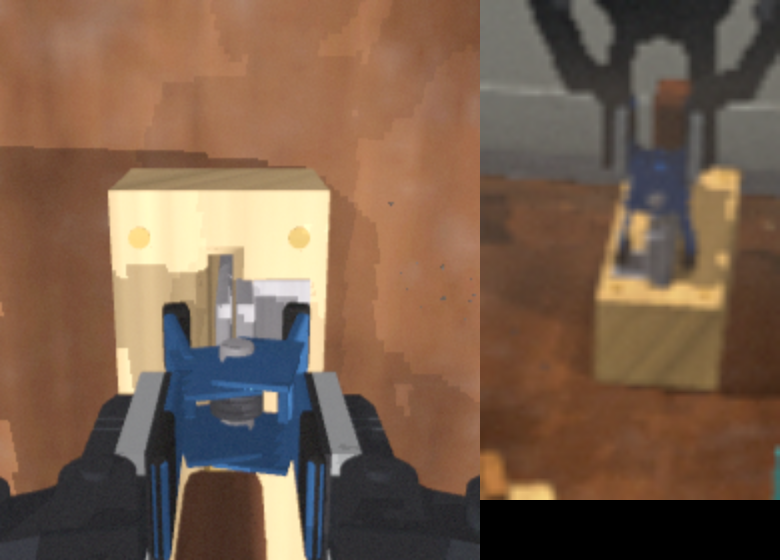

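The jaws straddle blade and tab close above the block top (left panel 176 and 297 around 215–252; the side panel agrees). Releasing, then rising.

>>> {"name": "servo_tool", "arguments": {"commands": [[0,0,0,0,0,0,0.032],[0,0,0,0,0,0,0.038],[0,0,0,0,0,0,0.044],[0,0,0,0,0,0,0.05],[0,0,0,0,0,0,0.065],[0,0,0,0,0,0,0.085],[0,0,0,0,0,0,0.085]]}}

```text
time: 17.6
tool_pos: [522.9, -209.3, 93.3]
tcp_rot: [0.0, 0.698, 0.716, 0.0]
ft_force: [-0.3, 0.4, -0.2]
width: 85.4
```

>>> {"name": "servo_tool", "arguments": {"commands": [[0,0,-0.02,0,0,0,0.085],[0,0,-0.04,0,0,0,0.085],[0,0,-0.04,0,0,0,0.085],[0,0,-0.04,0,0,0,0.085],[0,0,0,0,0,0,0.085],[0,0,0,0,0,0,0.085]]}}

```text
time: 18.35
tool_pos: [522.2, -209.3, 232.8]
tcp_rot: [-0.0, 0.698, 0.716, -0.0]
ft_force: [-0.3, 0.1, 0.2]
width: 85.0
```

Run:
```python
from h import *
c=camera_info("wrist");im=np.ascontiguousarray(snapshot("wrist")[:,:,::-1])
s=np.ascontiguousarray(snapshot("side")[:,:,::-1]);print(tcp()[0])
A=cv2.resize(im[60:340,200:440],(480,560));B=cv2.resize(s[110:210,285:345],(300,500));B=np.vstack([B,np.zeros((60,300,3),np.uint8)])
cv2.imwrite("pics/w9.png",np.hstack([A,B]))
```

```text
[ 521.64967282 -209.08703969  231.86522905]
```

View pics/w9.png

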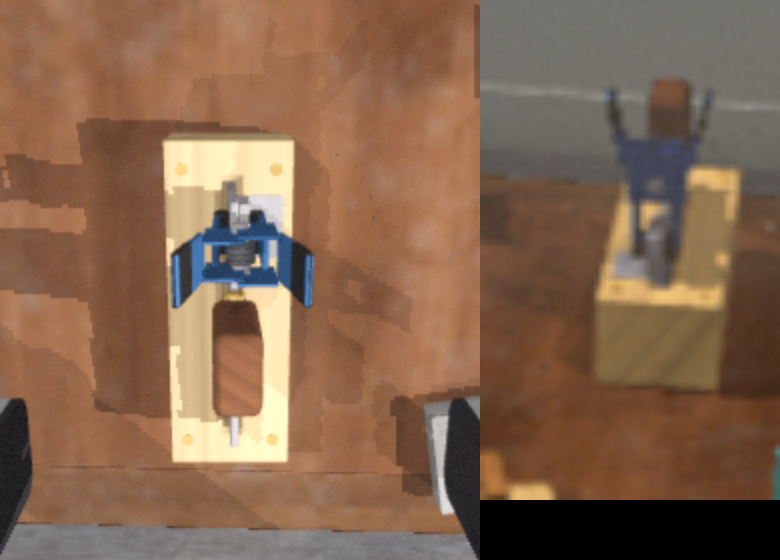

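The clip is closed over blade and tab at (240,250), low against the block. The scraper is still upright with its grip at (238,370). In the side view the clamp stands upright with its jaws round both plates. Handing in.

```bash
python3 -c "
from rig import *
print(hand_in())"
```

```text
the job is handed in; nothing more can be done
None
```

The job is done and handed in at about 18.5 s of the 58 s allowed.

- **Scraper:** I took it from the rack, lowered it into the block's slot and released it. It met the slot floor at the expected height, with the wrist force rising about 7 N. The pictures taken after release show it upright in the slot.
- **Clamp:** I squeezed it open, carried it over and lowered it round both the blade and the tab. I estimate the jaw ends at about 2–4 mm above the block top, with no contact force on the way down. After I let go, the last wrist and side pictures show it closed on both plates and standing upright, with the arm clear of everything.

**Checks that disagreed:**
- The clamp's parked position differed by about 4 mm along y between the top and wrist views. This was harmless, because the pads gripped the levers fully.
- Estimates of the clamp's jaw height relative to the tool differed by about 4 mm, so the jaw clearance above the block is only good to a few millimetres.
- After release the blade measured about 1.4 mm towards the tab from the slot's middle, which is within the slot's play.

I did not touch the matchbox, charcoal block, pliers or brush. I did not check them all again in a final overall picture.

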